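# Pack the block box and sweep it level

## Robot

A 7-joint arm with a two-finger parallel gripper is mounted at the origin on the work surface. World frame = base frame: x ahead of the robot, y to its left, z up, the work surface at z = 0. Lengths are in m, angles in rad, forces in N, time in s.
With the tool pointing down it reaches from about 0.4 to 0.9 m from the base axis. Payload 5.6 kg.
Tool frame: the origin (TCP) lies midway between the tips of the shut fingers; the grasp point (between the pads) lies 19 mm behind it; z points along the fingers, y is the line along which they close (so a half turn about z gives the same grasp; the last joint's range is limited). The gripper opens to 92 mm and grips with 3 to 60 N. Pads are 20 mm wide; open, the fingers measure 128 mm over their backs; the gripper's body (75 mm by 189 mm) begins 69 mm behind the grasp point.
Start: joints at [-1.385, 0.468, -0.012, 1.603, 0.006, 1.071, -0.056], TCP at [0.147, 0.633, 0.189] pointing down, gripper open.
Joint ranges: [-2.53, 2.53], [-0.31, 2.02], [-1.57, 1.55], [0.28, 2.44], [-1.29, 4.43], [0.15, 1.84], [-2.92, 2.92]. Speed limits (rad/s): [2.57, 2.57, 3.14, 3.14, 3.14, 3.14, 3.14].

## Interface

Orientations are given as a 3x3 rotation matrix whose columns are the frame's x, y, z axes.
In Python, from station import env, effector, solver, viewer, workorder, search_frame, tip_of gives the robot as it stands. Calls block until the motion is done:
- env.reach(position, orientation): joint-space move of the TCP to a pose.
- env.movel(position, frame=None, rate=0.15): straight line of the TCP; frame=None keeps the orientation; rate is the mean speed in m/s.
- env.goto_joints(angles): joint-space move.
- effector.release() and effector.grasp(squeeze=None): open the fingers fully, or close them until they stop; squeeze is the grip in N (None keeps the last).
- env.pause(seconds).
- solver.inverse_kinematics(position, orientation): joint angles nearest the present ones, or None.
- env.sense(): the state.
- viewer.read_camera(name): name is "scene" or "top" or "wrist"; returns (picture, depth): 420x560x3 uint8, red, green, blue; 420x560 float32, m along the optical axis (not along the pixel's ray), 0 where there is no reading.
- viewer.camera_info(name): a dict with "intrinsics" (3x3 intrinsics, pixels), "eye" and "rotation" of the camera in the world; the wrist camera has in their place "T_tool_cam" (4x4, takes a point from camera to tool coordinates, whose origin is the TCP and whose axes are the flange's). Camera axes: x right, y up, looking along -z (the intrinsics and any distortion apply to the point x, -y, -z); pixel columns grow to the right and rows downward; lengths in m; the calibration is good to about 2 mm. The wrist camera is an equidistant fisheye: a pixel r from the principal point sees the ray r / f radians off the axis. A picture is of the moment at which its call begins: read the wrist's pose just before it. camera_info takes no time and is no camera call.
A pose or a line that the arm cannot do raises env.PlanningError and nothing moves.
- workorder.finish_job(): hands the job in; it is judged then, once.
Trained networks look in the newest picture that a camera, given by its name, has taken for a name from the list of things; names that differ only in an ending like _2 or _b are one class to them, and where a whole thing is asked for, a point or a joint stands for the part that bears it (a point fixed in the world has none). Each returns a list of dicts, best first, with "score" (0 to 1); they miss things now and then, are a little off and sometimes report something else, mostly with a low value. They report only what shows in the picture. A call takes as long as a camera call. They do not tell look-alikes from the thing itself.
- search_frame(camera, name): "at" ([x, y, z] in m, in world coordinates, good to about 4 mm: the middle of the surface that is visible of it).
- tip_of(camera, name): "at" ([x, y, z] in m, in world coordinates, good to about 4 mm: a listed point, or the origin of a listed thing).
The state is a dict: "t": time; "joint_positions": joint angles; "joint_velocities": joint speeds; "tau": joint torques, N m; "ee_pos": TCP position; "tcp_rot": TCP orientation; "wrist_force": force on the tool from outside, world axes, zero at the start; "moment": the same for the moment, N m; "gripper_width": finger opening in m; "grasp_force": force on a finger pad.
Only numpy, scipy, OpenCV 4.12 (cv2) and the standard library are available. Lean on these libraries where they do the work, as an engineer would, in place of code of your own. Each camera call takes 0.05 s, during which the arm holds its last target. There are 200 camera calls.

## Task

Put the arch block and the brick away in the two open gaps of the wooden block box, each in the gap where it sits down fully so that nothing stands above the rim. Then check the packing: slide the dark batten along the rim, from the end of the box where it lies all the way to the other end, keeping it lying on the rim and never lifting it, and leave it there. Leave the other toys alone.

Things in the scene. Friction and masses are not known exactly. Their poses are not given: they have to be found in the camera images.
- block_box: Open wooden box, fixed in the drawer, 124 x 246 mm outside and 68 mm high, walls 10 mm, inner floor 8 mm above the work surface. Origin: centre of its underside; y runs along its length towards its left end, as the robot sees it, x across it away from the robot, z up. It is already packed except for two equal gaps (see gap_left, gap_right); the blocks packed between and beside the gaps are firm and their tops lie 8 mm below the rim.
- box_rim (a point): Centre of the box's mouth at rim height (68 mm above the work surface), axes as the box.
- gap_left (a point): Centre of the left gap at rim height, 40 mm along the box's +y from the centre; axes as the box. The gap is 104 mm in x, 50 mm in y; one of the two boards (see below) lies loose on its floor, 60 mm below the rim.
- gap_right (a point): Centre of the right gap at rim height, 40 mm along the box's -y from the centre; same size as the left gap, with the other board on its floor.
- thick_board: Loose wooden board 100 x 46 x 30 mm (x, y, z) lying at the bottom of one of the gaps, so that this gap is only 30 mm deep below the rim: right for the brick (its top ends 4 mm below the rim); the arch would stand 18 mm proud. Origin: centre of its underside.
- thin_board: Loose wooden board 100 x 46 x 8 mm at the bottom of the other gap, which is therefore 52 mm deep: right for the arch (its top ends 4 mm below the rim). Origin: centre of its underside.
- arch: Loose wooden bridge-shaped block, upright on the work surface outside the box, 90 mm long (x), 40 mm wide (y), 48 mm high; the opening under it runs along y, 40 mm wide and about 28 mm high, the top 20 mm are solid. About 100 g. Origin: centre of its underside.
- arch_top (a point): Centre of the arch's flat top, 48 mm above its underside.
- brick: Loose plain wooden brick on the work surface outside the box, 90 mm long (x), 40 mm wide (y), 26 mm high. About 65 g. Origin: centre of its underside.
- brick_top (a point): Centre of the brick's top, 26 mm above its underside.
- batten: Loose dark straight wooden batten 170 mm long (x), 24 mm wide (y), 16 mm thick, lying flat across both long walls on the rim at the left end of the box, clear of the gaps. About 50 g. Origin: centre of its underside, at rim height. It may be taken across its 24 mm width; with fingertips 3 mm above the rim they pass over everything that is packed well.
- truck: Bystander: yellow toy truck, 110 x 56 mm, 62 mm high. The drawer walls around all this are 45 to 50 mm high.
- pencil_cup: Bystander: white ceramic pencil cup, 76 mm across, 95 mm high.
- crayon_caddy: Bystander: hard plastic crayon caddy, 100 x 160 mm, 105 mm high with its handle.
- cup_stack: Bystander: stack of upturned building cups, up to 68 mm across, 136 mm high.
Things that resemble listed ones, but are neither listed nor needed, are in the scene too. Of the things shaped like the batten, the wooden one is meant.

How it is judged:
By the outcome, as a careful person would: the job done as asked, in the order asked, and still so for the second after the job is handed in, with the robot touching nothing.
It also fails if it takes over 67 s, if anything falls off the work surface, if the arm or the gripper's body presses on something with over 40 N, if the wrist force passes 120 N, or if a joint passes its speed limit or range.

## Working session

There is one attempt and no reset: what is moved stays moved. The work goes in short steps, each a Python script; the robot and the scene stay as the last script left them, time stands still between calls to the robot, and variables do not carry over. Pictures are saved under pics/ and viewed, at most 10 in all, crops included, and the job is handed in when it is done.

```bash
ls; mkdir -p pics
cat > h.py <<'E'
import numpy as np, cv2
from station import env, effector, solver, viewer, workorder, search_frame, tip_of
def cloud(name):
    T=env.sense() if name=="wrist" else None
    im,d=viewer.read_camera(name); c=viewer.camera_info(name); K=np.array(c["intrinsics"])
    v,u=np.mgrid[0:d.shape[0],0:d.shape[1]]
    x=(u-K[0,2])/K[0,0]; y=(v-K[1,2])/K[1,1]
    if name=="wrist":
        r=np.hypot(x,y)+1e-9; s=np.tan(np.minimum(r,1.5))/r; x=x*s; y=y*s
    P=np.stack([x*d,-y*d,-d],-1)
    if name=="wrist":
        M=np.array(c["T_tool_cam"]); P=P@M[:3,:3].T+M[:3,3]
        P=P@np.array(T["tcp_rot"]).T+np.array(T["ee_pos"])
    else: P=P@np.array(c["rotation"]).T+np.array(c["eye"])
    P[d<=0]=np.nan
    return im,P
def save(n,im): cv2.imwrite("pics/"+n+".png",cv2.cvtColor(im,cv2.COLOR_RGB2BGR))
def down(yaw): # tool y axis (closing) at angle yaw from world x
    y=np.array([np.cos(yaw),np.sin(yaw),0]); z=np.array([0,0,-1.]); return np.stack([np.cross(y,z),y,z],1)
E
python3 - <<'E'
from h import *
np.set_printoptions(precision=3,suppress=True)
for n in ["top","scene"]:
    im,P=cloud(n); save(n,im); np.save(n+".npy",P); print({k:(np.array(v).round(3).tolist()) for k,v in viewer.camera_info(n).items()})
    for o in ["arch_top","brick_top","batten","box_rim","gap_left","gap_right","thick_board","thin_board","truck","pencil_cup","crayon_caddy","cup_stack"]:
        print(n,o,[(np.round(r["at"],3).tolist(),round(r["score"],2)) for r in tip_of(n,o)])
print(env.sense())
E
```

```text
pics
{'intrinsics': [[470.197, 0.0, 278.89], [0.0, 470.197, 210.431], [0.0, 0.0, 1.0]], 'eye': [0.522, 0.053, 1.176], 'rotation': [[-0.005, 0.999, -0.049], [-1.0, -0.005, 0.003], [0.003, 0.049, 0.999]]}
top arch_top [([0.426, -0.282, 0.049], 0.82)]
top brick_top [([0.622, -0.286, 0.026], 0.75)]
top batten [([0.6, 0.195, 0.069], 0.67), ([0.78, 0.067, -0.002], 0.6), ([0.569, -0.148, -0.007], 0.59)]
top box_rim [([0.576, 0.104, 0.068], 0.76)]
top gap_left [([0.58, 0.144, 0.068], 0.56), ([0.58, 0.107, 0.072], 0.41), ([0.776, -0.187, -0.003], 0.33)]
top gap_right [([0.571, 0.064, 0.072], 0.92)]
top thick_board [([0.585, 0.142, 0.008], 0.56)]
top thin_board [([0.569, 0.066, 0.006], 0.56)]
top truck [([0.361, 0.074, 0.002], 0.93)]
top pencil_cup [([0.779, -0.185, -0.002], 0.8), ([0.427, -0.284, 0.003], 0.64)]
top crayon_caddy [([0.674, 0.385, -0.003], 0.83), ([0.617, -0.285, 0.025], 0.49)]
top cup_stack [([0.413, 0.367, -0.001], 0.71)]
{'intrinsics': [[427.098, 0.0, 281.27], [0.0, 427.098, 212.994], [0.0, 0.0, 1.0]], 'eye': [1.34, 0.075, 0.807], 'rotation': [[-0.043, -0.704, 0.709], [0.999,
[... 723 characters left out ...]
9], 0.67), ([0.57, 0.064, 0.01], 0.35)]
scene crayon_caddy [([0.674, 0.385, -0.002], 0.71)]
scene cup_stack [([0.416, 0.373, -0.004], 0.93)]
{'t': 1.3, 'joint_positions': array([-1.385,  0.467, -0.012,  1.603,  0.006,  1.071, -0.056]), 'joint_velocities': array([-0.   ,  0.001,  0.   ,  0.001, -0.   ,  0.001,  0.   ]), 'tau': array([ -0.   , -52.041,  -0.012, -24.406,  -0.057,   0.011,   0.   ]), 'ee_pos': array([0.147, 0.633, 0.19 ]), 'tcp_rot': array([[-0.974,  0.227,  0.   ],
       [ 0.227,  0.974,  0.   ],
       [-0.   ,  0.   , -1.   ]]), 'wrist_force': array([-0.206, -0.576, -0.77 ]), 'moment': array([ 0.011, -0.004, -0.034]), 'grasp_force': 0.0, 'gripper_width': 0.09173798131298723}
```

View pics/top.png

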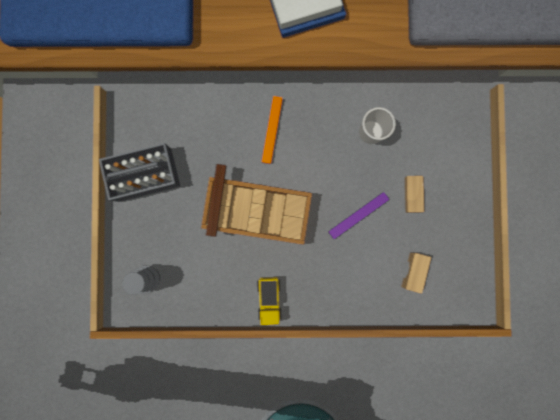

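View pics/scene.png

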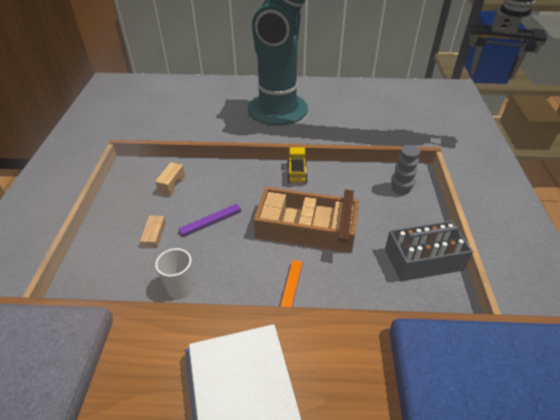

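Run:
```python
import numpy as np,cv2
np.set_printoptions(precision=4,suppress=True)
P=np.load("top.npy")
def rect(n,c,r,z0,z1):
    m=(abs(P[...,2]-(z0+z1)/2)<(z1-z0)/2)&(np.hypot(P[...,0]-c[0],P[...,1]-c[1])<r)
    q=P[m]; print(n,len(q),cv2.minAreaRect((q[:,:2]*1000).astype(np.float32)),np.median(q[:,2]))
rect("arch",(.426,-.282),.07,.040,.056)
rect("brick",(.619,-.286),.07,.018,.034)
rect("batten",(.601,.197),.11,.078,.092)
for n,c in (("L",(.582,.142)),("R",(.571,.065))):
    m=(np.hypot(P[...,0]-c[0],P[...,1]-c[1])<.015); print(n,np.percentile(P[m][:,2],[5,25,50,75,95]))
rect("rim",(.578,.104),.16,.064,.0725)
```

```text
arch 653 ((426.4513244628906, -281.9570007324219), (42.53126907348633, 89.98336791992188), 74.3759994506836) 0.0479566837605192
brick 613 ((617.5462036132812, -261.67388916015625), (89.32538604736328, 87.16781616210938), 0.9637152552604675) 0.026055625615236222
batten 763 ((601.3594970703125, 197.09912109375), (25.09223747253418, 169.47364807128906), 81.56680297851562) 0.08375504795836419
L [0.0349 0.0366 0.0379 0.0392 0.0411]
R [0.0125 0.0145 0.0162 0.0175 0.0202]
rim 1172 ((581.1917114257812, 103.37283325195312), (246.07740783691406, 142.99395751953125), 80.6698226928711) 0.06770219521681964
```

The top view shows three batten-shaped things: orange plastic at (272,130), purple at (358,215) and dark wood on the rim at (217,200). I choose the dark wooden one. The arch is at (418,272) and the brick at (415,194). The left gap's floor is at about 38 mm (thick board), so the brick goes there. The right gap's floor is at about 16 mm (thin board), so the arch goes there. Next I look at the box from close by.

Run:
```python
from h import *
np.set_printoptions(precision=4,suppress=True)
P=np.load("top.npy"); m=(abs(P[...,2]-.026)<.006)&(abs(P[...,0]-.619)<.065)&(abs(P[...,1]+.286)<.045)
print("brick",cv2.minAreaRect((P[m][:,:2]*1000).astype(np.float32)),m.sum())
env.reach([.56,.09,.36],down(np.radians(81))); print(env.sense()["t"],env.sense()["ee_pos"])
im,P=cloud("wrist"); save("w1",cv2.resize(im,(784,588))); np.save("w1.npy",P)
for o in ["box_rim","gap_left","gap_right","batten"]: print(o,[(np.round(r["at"],4).tolist(),round(r["score"],2)) for r in tip_of("wrist",o)])
m=(abs(P[...,2]-.084)<.006)&(np.hypot(P[...,0]-.601,P[...,1]-.197)<.1)
print("batten",cv2.minAreaRect((P[m][:,:2]*1000).astype(np.float32)),m.sum(),np.median(P[m][:,2]))
a=np.radians(81); X=np.array([np.sin(a),-np.cos(a)]); Y=np.array([np.cos(a),np.sin(a)])
q=(P[...,:2]-[.577,.104]); bx=q@X; by=q@Y
for n,c in (("L",40),("R",-40)):
    mm=(abs(bx)<.09)&(abs(by-c/1000)<.035)&(P[...,2]<.05)&(P[...,2]>.006)&(abs(bx)<.056)
    print(n,mm.sum(),np.median(P[mm],0),cv2.minAreaRect((P[mm][:,:2]*1000).astype(np.float32)))
# rim edges per wall
m=(abs(P[...,2]-.068)<.004)&(abs(bx)<.075)&(abs(by)<.135)
for s in (-1,1):
    k=m&(bx*s>.048)&(by<.075)&(by>-.11); f=np.polyfit(by[k],bx[k],1); print("long",s,f,np.percentile(bx[k],[3,97]))
k=m&(by<-.105)&(abs(bx)<.05); print("short",np.polyfit(bx[k],by[k],1),np.percentile(by[k],[3,97]))
```

```text
brick ((617.9497680664062, -284.8370361328125), (89.34864044189453, 40.90767288208008), 1.0428907871246338) 600
3.7917 [0.5598 0.0911 0.3596]
box_rim [([0.5721, 0.1033, 0.0692], 0.79)]
gap_left [([0.5806, 0.1442, 0.0671], 0.89), ([0.623, -0.286, 0.0266], 0.22)]
gap_right [([0.5741, 0.0638, 0.0679], 0.61), ([0.414, 0.3684, 0.0002], 0.42)]
batten [([0.569, -0.1475, -0.0009], 0.88), ([0.6023, 0.1998, 0.0667], 0.84), ([0.7822, 0.0653, -0.0053], 0.71), ([0.3628, 0.0722, 0.0028], 0.34)]
batten ((599.3779296875, 195.99227905273438), (24.775392532348633, 168.927734375), 81.92355346679688) 1717 0.08357482986357434
L 1971 [0.5843 0.1431 0.0377] ((584.831787109375, 143.26620483398438), (49.76406478881836, 103.26934051513672), 81.3789291381836)
R 2053 [0.5747 0.0609 0.016 ] ((570.92333984375, 62.14185333251953), (50.68750762939453, 104.93160247802734), 81.14698028564453)
long -1 [ 0.008  -0.0575] [-0.0623 -0.0529]
long 1 [0.0057 0.0558] [0.0509 0.0606]
short [-0.0016 -0.1189] [-0.1239 -0.1142]
```

View pics/w1.png

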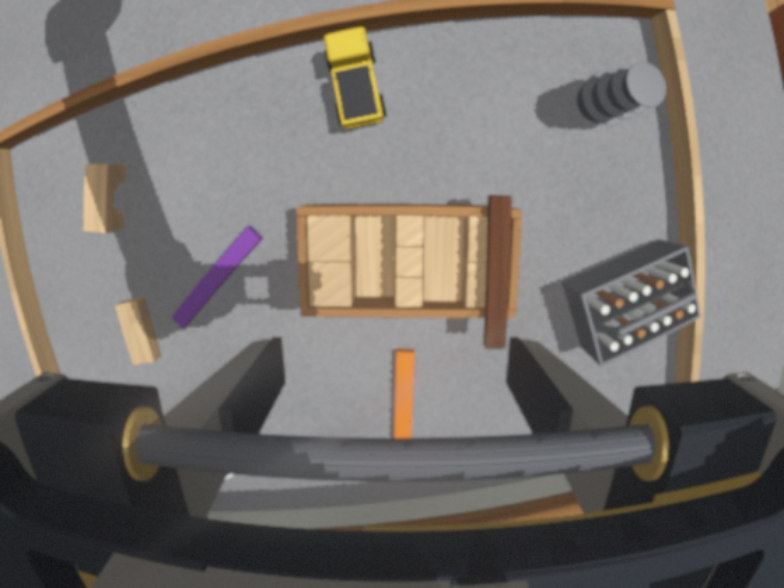

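The crop confirms the choice: dark wooden batten across the rim's left end at (497,270), with loose orange (403,395) and purple (218,275) strips elsewhere. The gaps are at (442,262), shallow left, and (370,262), deep right. Now I pick up the arch.

```bash
cat >> h.py <<'E'
def rect(P,c,z,hx=.062,hy=.045):
    m=(abs(P[...,2]-z)<.005)&(abs(P[...,0]-c[0])<hx)&(abs(P[...,1]-c[1])<hy)
    (x,y),(w,h),a=cv2.minAreaRect((P[m][:,:2]*1000).astype(np.float32))
    if w>h: a+=90; w,h=h,w
    return np.array([x,y])/1000,a,(w,h)
BC=np.array([.577,.103]); BA=np.radians(80.8)
BX=np.array([np.sin(BA),-np.cos(BA)]); BY=np.array([np.cos(BA),np.sin(BA)])
def pick(c0,a0,ztop,e):
    env.reach([*c0,.22],down(np.radians(a0)))
    im,P=cloud("wrist"); c,a,s=rect(P,c0,ztop); print("seen",c,a,s)
    if np.hypot(*(c-c0))>.008 or abs(s[0]-40)>5: print("disagree; using prior"); c,a=np.array(c0),a0
    effector.release()
    env.movel([*c,ztop+.03],down(np.radians(a)),rate=.25); env.movel([*c,ztop-e],rate=.12)
    effector.grasp(20); print("w",env.sense()["gripper_width"])
    env.movel([*c,.20],rate=.25); s=env.sense(); print("w",s["gripper_width"],s["grasp_force"],s["t"])
E
python3 - <<'E'
from h import *
pick((.4265,-.282),74.4,.048,.013)
g=BC-.040*BY
env.reach([*g,.20],down(BA))
s=env.sense(); print(s["ee_pos"],g,s["t"],s["gripper_width"])
im,P=cloud("wrist"); save("w2",cv2.resize(im,(784,588)))
E
```

```text
seen [ 0.42572394 -0.28346912] 75.11671447753906 (39.68345260620117, 90.62283325195312)
w 0.0002769242392148351
w 0.0005135268177461631 0.0 9.2417
[0.57045169 0.06152998 0.20000237] [0.57060475 0.06351455] 10.6417 0.00031536435524316664
```

View pics/w2.png

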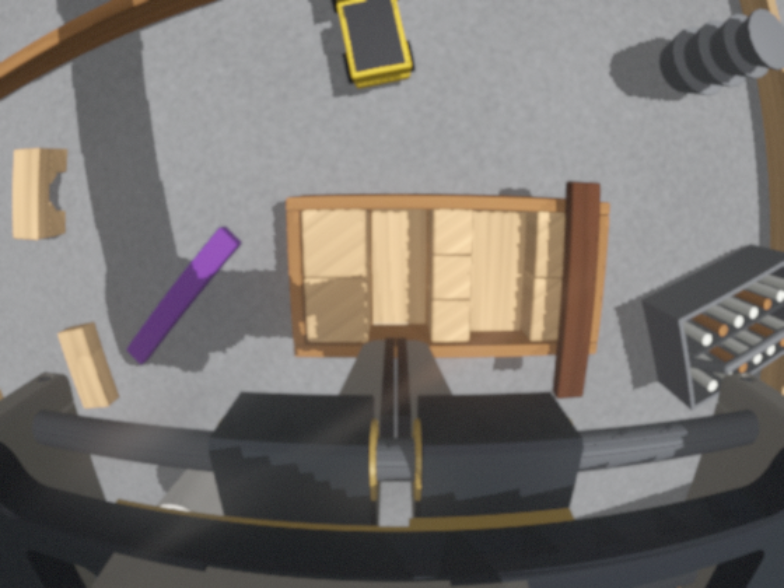

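The picture shows closed, empty fingers at (395,390). The arch is still standing near (40,195), so the grasp missed. I'll check where the arch is now and grasp again, deeper, with logging.

Run:
```python
from h import *
np.set_printoptions(precision=4,suppress=True)
env.reach([.4265,-.282,.22],down(np.radians(75)))
effector.release(); env.pause(.2)
s=env.sense(); print(s["ee_pos"],s["t"])
im,P=cloud("wrist"); save("w3",im)
print(rect(P,(.4265,-.282),.048)); print([r["at"] for r in tip_of("wrist","arch_top")])
im,P=cloud("top"); c,a,_=rect(P,(.4265,-.282),.048); print(c,a,_,[r["at"] for r in tip_of("top","arch_top")])
s0=s["wrist_force"]
for z in (.075,.035):
    env.movel([*c,z],down(np.radians(a)),rate=.2); s=env.sense(); print(s["ee_pos"],s["wrist_force"]-s0,s["gripper_width"])
im,P=cloud("scene"); save("s3",cv2.resize(im[120:260,80:267],(748,560)))
```

```text
[ 0.4265 -0.282   0.22  ] 13.6667
(array([ 0.426 , -0.2831]), 74.41761016845703, (40.02849578857422, 90.96649932861328))
[[0.4267, -0.2836, 0.0481], [0.7773, -0.1874, -0.0037], [0.3598, 0.0767, 0.0018]]
[ 0.4268 -0.2804] 73.24539184570312 (39.439186096191406, 89.92874908447266) [[0.4269, -0.2842, 0.0478], [0.5855, 0.1422, 0.0052]]
[ 0.4273 -0.2812  0.0757] [ 0.1582 -1.1895 -0.2358] 0.09219999618247941
[ 0.4269 -0.2807  0.0356] [-1.1923 -1.2752  0.5422] 0.09199901140483291
```

View pics/s3.png

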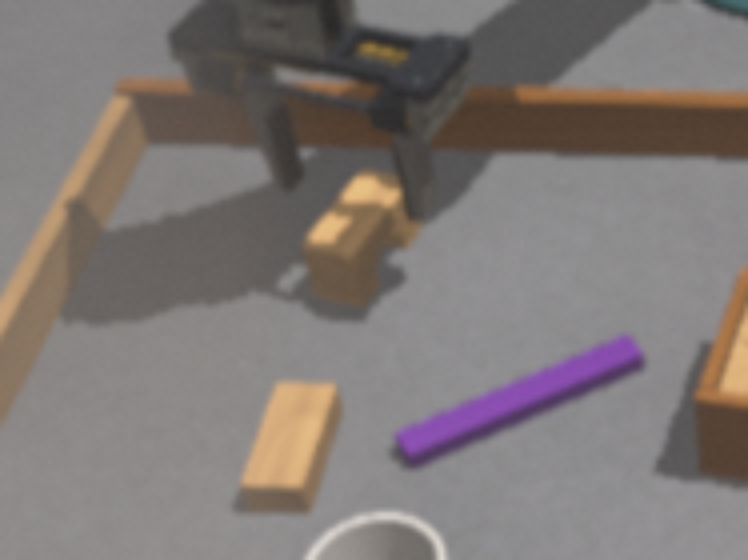

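The fingers straddle the arch correctly: tips at (290,185) and (418,215), with the arch between them. The shallow grip must have slipped, so I go deeper.

Run:
```python
from h import *
np.set_printoptions(precision=4,suppress=True)
p=env.sense()["ee_pos"]
env.movel([p[0],p[1],.026],rate=.1)
effector.grasp(20); s=env.sense(); print(s["gripper_width"],s["grasp_force"],s["ee_pos"])
if s["gripper_width"]>.03:
    env.movel([p[0],p[1],.06],rate=.1); s=env.sense(); print(s["gripper_width"],s["grasp_force"],s["ee_pos"])
print(s["t"])
```

```text
0.0003028754247271999 0.0 [ 0.4273 -0.2811  0.026 ]
16.7417
```

Run:
```python
from h import *
np.set_printoptions(precision=4,suppress=True)
im,P=cloud("scene"); imw,Pw=cloud("wrist")
save("s4",np.hstack([cv2.resize(im[120:260,80:267],(400,300)),cv2.resize(imw,(400,300))]))
imt,Pt=cloud("top")
for n,Q in (("scene",P),("wrist",Pw),("top",Pt)):
    m=(abs(Q[...,2]-.048)<.004)&(np.hypot(Q[...,0]-.43,Q[...,1]+.28)<.09); q=Q[m]
    print(n,len(q),cv2.minAreaRect((q[:,:2]*1000).astype(np.float32)) if len(q) else 0)
s=env.sense(); print(s["wrist_force"],s["joint_positions"])
```

```text
scene 226 ((427.259765625, -278.62969970703125), (40.85139465332031, 93.36592102050781), 73.76251983642578)
wrist 5037 ((422.60064697265625, -282.6927490234375), (39.98418426513672, 83.76212310791016), 74.44221496582031)
top 233 ((426.9151916503906, -280.4997253417969), (39.37135314941406, 89.87355041503906), 73.63279724121094)
[0.0741 0.3636 0.2193] [-0.1626  0.6373  0.8781  2.0945 -0.7356  0.751   2.4697]
```

View pics/s4.png

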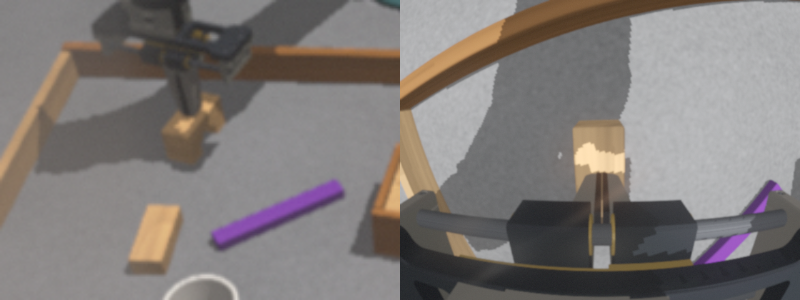

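Run:
```python
from h import *
np.set_printoptions(precision=4,suppress=True,linewidth=160)
s=env.sense(); imw,P=cloud("wrist"); R=s["tcp_rot"]; T=(P-s["ee_pos"])@R
print(viewer.camera_info("wrist")["T_tool_cam"])
for v in range(225,330,8): print(v,"tool",T[v,278],T[v,284],T[v,290],imw[v,284])
im,Q=cloud("scene")
near=(np.hypot(Q[...,0]-s["ee_pos"][0],Q[...,1]-s["ee_pos"][1])<.035)&(Q[...,2]>.052)&(Q[...,2]<.15)
q=Q[near]; i=np.argsort(q[:,2])
for k in i[::max(1,len(i)//12)]: print(q[k])
```

```text
[[ 0.0005  0.9685  0.2491  0.0704]
 [ 1.     -0.0006  0.0002 -0.0012]
 [ 0.0004  0.2491 -0.9685 -0.1949]
 [ 0.      0.      0.      1.    ]]
225 tool [ 0.019  -0.0036 -0.0219] [ 0.0188 -0.0002 -0.021 ] [ 0.019   0.0031 -0.0216] [244 215 173]
233 tool [ 0.0139 -0.0036 -0.0204] [ 0.0141 -0.0002 -0.021 ] [ 0.0143  0.0031 -0.0218] [244 214 172]
241 tool [ 0.011  -0.0035 -0.0257] [ 0.0111 -0.0002 -0.0259] [ 0.0113  0.003  -0.0267] [157 131 100]
249 tool [ 0.0109 -0.0034 -0.038 ] [ 0.0109 -0.0003 -0.0378] [ 0.0111  0.0028 -0.0385] [93 74 59]
257 tool [ 0.0109 -0.0032 -0.0488] [ 0.0108 -0.0003 -0.0487] [ 0.0109  0.0026 -0.0488] [87 70 57]
265 tool [ 0.0108 -0.0031 -0.0582] [ 0.0111 -0.0004 -0.059 ] [ 0.0104  0.0024 -0.0575] [84 68 56]
273 tool [ 0.0108 -0.003  -0.0671] [ 0.0104 -0.0004 -0.0662] [ 0.0106  0.0022 -0.0666] [88 71 60]
281 tool [ 0.0104 -0.0029 -0.0741] [ 0.0108 -0.0005 -0.0749] [ 0.0113  0.002  -0.0758] [109  89  72]
289 tool [ 0.0107 -0.0028 -0.0818] [ 0.0106 -0.0005 -0.0815] [ 0.0109  0.0018 -0.0821] [100  83  68]
297 tool [ 0.0111 -0.0028 -0.0889] [ 0.0106 -0.0005 -0.088 ] [ 0.0104  0.0017 -0.0877] [99 85 70]
305 tool [ 0.0073 -0.0028 -0.0884] [ 0.0072 -0.0005 -0.0882] [ 0.007   0.0017 -0.0879] [74 70 63]
313 tool [ 0.027  -0.0022 -0.1256] [ 0.0274 -0.0008 -0.1262] [ 0.0274  0.0007 -0.1261] [66 65 65]
321 tool [ 0.0268 -0.0022 -0.1289] [ 0.0272 -0.0008 -0.1295] [ 0.0265  0.0007 -0.1284] [78 78 82]
329 tool [ 0.0253 -0.0022 -0.1301] [ 0.0253 -0.0008 -0.1302] [ 0.0256  0.0006 -0.1306] [84 86 87]
[ 0.4371 -0.2755  0.0536]
[ 0.4382 -0.2709  0.0618]
[ 0.4402 -0.2799  0.0701]
[ 0.432  -0.2638  0.078 ]
[ 0.4329 -0.2622  0.0857]
[ 0.4375 -0.2736  0.0923]
[ 0.4336 -0.2895  0.099 ]
[ 0.433  -0.2857  0.1054]
[ 0.4323 -0.2628  0.1122]
[ 0.4426 -0.2623  0.1168]
[ 0.4376 -0.2704  0.1226]
[ 0.4496 -0.2897  0.1438]
```

Run:
```python
from h import *
np.set_printoptions(precision=4,suppress=True,linewidth=160)
P=np.load("w1.npy"); R=down(np.radians(81)); T=(P-np.array([.5598,.0911,.3596]))@R
m=(abs(T[...,0])<.02)&(abs(T[...,1])<.075)&(T[...,2]<.03)&(T[...,2]>-.08)
print(m.sum(), np.percentile(T[m],[0,1,50,99,100],axis=0) if m.any() else 0)
p=env.sense()["ee_pos"]; env.movel([p[0],p[1],.12],rate=.25)
s=env.sense(); im,P=cloud("wrist"); T=(P-s["ee_pos"])@s["tcp_rot"]
m=(abs(T[...,0])<.02)&(abs(T[...,1])<.04)&(T[...,2]<.03)&(T[...,2]>-.08)
print(m.sum(), np.percentile(T[m],[0,1,50,99,100],axis=0) if m.any() else 0)
print(s["t"],rect(P,(.4265,-.282),.048))
im,P=cloud("scene"); save("s5",cv2.resize(im[70:270,80:320],(720,600)))
```

```text
4647 [[-0.0102 -0.0634 -0.08  ]
 [-0.0087 -0.0613 -0.0796]
 [ 0.01   -0.0463 -0.059 ]
 [ 0.0118  0.0591 -0.026 ]
 [ 0.0127  0.0616 -0.0243]]
2663 [[-0.0097 -0.018  -0.08  ]
 [-0.0029 -0.0166 -0.0791]
 [ 0.0107 -0.0013 -0.0596]
 [ 0.0117  0.014  -0.0264]
 [ 0.0121  0.0155 -0.024 ]]
17.5167 (array([ 0.4177, -0.2811]), 74.5093002319336, (40.30888748168945, 73.30921173095703))
```

View pics/s5.png

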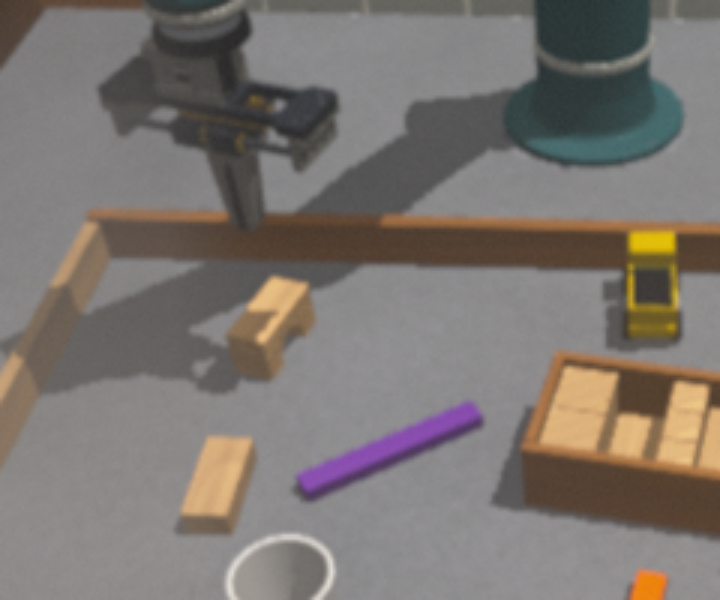

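The fingers end about 24 mm short of the nominal TCP. Depth shows tool z = -0.024, and closing at 26 mm touched nothing over the 48 mm arch. I correct all heights by that offset and grasp again.

```bash
cat >> h.py <<'E'
TIP=.0235
def go(c,ztip,a=None,rate=.25): env.movel([c[0],c[1],ztip-TIP],None if a is None else down(a),rate=rate)
def grab(c,a,ztip,lift,f=20):
    go(c,ztip+.06,a); go(c,ztip,rate=.12)
    effector.grasp(f); print("w",env.sense()["gripper_width"])
    go(c,lift); s=env.sense(); print("w",s["gripper_width"],s["grasp_force"],s["t"],s["ee_pos"])
    return .03<s["gripper_width"]<.05
E
python3 - <<'E'
from h import *
effector.release()
c=np.array([.4265,-.282])
if grab(c,np.radians(74.3),.034,.15):
    g=BC-.040*BY
    env.reach([*g,.15],down(BA)); env.movel([*g,.15],rate=.1)
    print(env.sense()["ee_pos"],g)
    im,P=cloud("wrist"); save("w6",cv2.resize(im,(784,588)))
    ee=env.sense(); T=(P-ee["ee_pos"])@ee["tcp_rot"]; np.save("T6.npy",T)
    m=(abs(T[...,0])<.06)&(abs(T[...,1])<.04)&(T[...,2]<.02)&(T[...,2]>-.05)
    q=P[m]; 
    print("arch top z",np.median(T[m][:,2]))
    k=m&(abs(T[...,2]+.0365)<.004); print(np.percentile(T[k][:,:2],[1,99],axis=0) if k.any() else 0)
E
```

```text
w 0.03980738352105852
w 0.03963271013407935 19.99568223953247 21.4417 [ 0.42622171 -0.28093349  0.1256329 ]
[0.57060392 0.06233381 0.15012782] [0.57060475 0.06351455]
arch top z -0.037153278165875936
[[-0.02690739 -0.02290134]
 [ 0.04499928  0.02054075]]
```

View pics/w6.png

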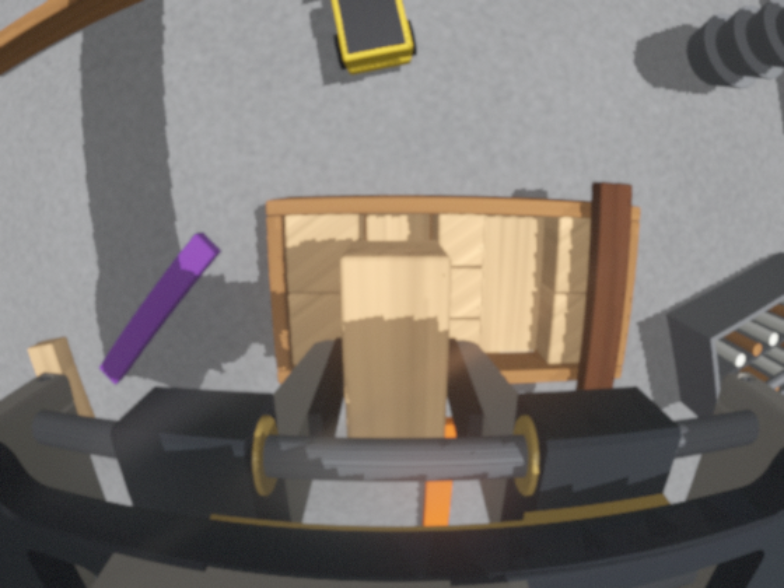

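The arch is held centrally at (395,340). Now I insert it in the right gap and watch the forces.

Run:
```python
from h import *
np.set_printoptions(precision=4,suppress=True)
g=BC-.040*BY; f0=env.sense()["wrist_force"]; ok=True
for z,r in ((.100,.2),(.088,.1),(.075,.1),(.063,.1)):
    go(g,z,rate=r); s=env.sense(); f=s["wrist_force"]-f0; print(s["ee_pos"],f,s["gripper_width"])
    if np.linalg.norm(f)>12: ok=False; break
if ok:
    effector.release(); go(g,.15)
    im,P=cloud("wrist"); save("w7",cv2.resize(im,(784,588)))
    q=P[...,:2]-BC; bx=q@BX; by=q@BY
    m=(abs(bx)<.035)&(abs(by+.04)<.015); print("arch z",np.percentile(P[m][:,2],[5,50,95]))
print(ok,env.sense()["t"])
```

```text
[0.571  0.063  0.0769] [0.1426 0.7616 0.3815] 0.039832154079284
[0.5707 0.0637 0.0648] [-0.012   0.6143  0.4466] 0.039858305985403526
[0.5701 0.0635 0.0509] [-0.0421  0.2196  0.5778] 0.039301666764814155
[0.57   0.0634 0.0387] [-0.0204  0.7388  0.8369] 0.039794804691702886
arch z [0.0633 0.2582 0.2817]
True 25.9083
```

Run:
```python
from h import *
np.set_printoptions(precision=4,suppress=True)
im,P=cloud("top"); c,a,s=rect(P,(.618,-.2848),.026,.065,.045); print(c,a,s)
q=P[...,:2]-BC; m=(abs(q@BX)<.035)&(abs(q@BY+.04)<.015); print("arch z top cam",np.percentile(P[m][:,2],[5,50,95]))
c=np.array([.618,-.2848])
env.reach([*c,.12],down(np.radians(91)))
if grab(c,np.radians(91),.018,.15):
    g=BC+.040*BY
    env.reach([*g,.14],down(BA)); go(g,.115,rate=.1); env.pause(.2)
    s=env.sense(); print("at",s["ee_pos"],g,s["gripper_width"])
    im,P=cloud("wrist"); save("w8",cv2.resize(im,(784,588)))
    T=(P-s["ee_pos"])@s["tcp_rot"]; k=(abs(T[...,2]+TIP+.008)<.006)&(abs(T[...,1])<.03)&(T[...,0]>.02)&(T[...,0]<.07)
    print(np.percentile(T[k],[1,50,99],axis=0) if k.any() else 0)
    by=(P[...,:2]-BC)@BY; k=(abs(P[...,2]-.084)<.006)&(by>.07)&(by<.125); print("batten by",np.percentile(by[k],[1,99]),np.median(P[k][:,2]))
print(env.sense()["t"])
```

```text
[ 0.6178 -0.2843] 90.59752857685089 (41.661800384521484, 89.1085205078125)
arch z top cam [0.508  0.5219 0.5497]
w 0.039665798802907964
w 0.03947398347250557 19.989829659461975 29.85 [ 0.6174 -0.2839  0.1252]
at [0.5838 0.1426 0.0921] [0.5834 0.1425] 0.03960812285862992
[[ 0.0203 -0.0203 -0.0328]
 [ 0.0332 -0.0012 -0.0312]
 [ 0.045   0.0183 -0.0279]]
batten by [0.0827 0.1066] 0.08360691060034335
32.3167
```

View pics/w8.png

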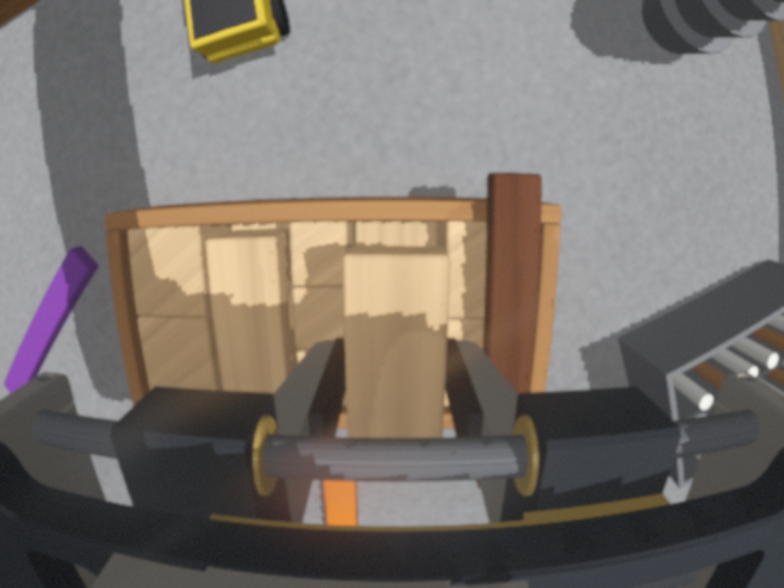

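The picture shows the arch seated in the right gap at (247,300) and the brick held centrally over the left gap at (395,330), with the batten untouched at (515,290). Fully opened fingers would hit the batten below its top, so I release just above it and the brick drops squarely into the gap.

Run:
```python
from h import *
np.set_printoptions(precision=4,suppress=True)
g=BC+.040*BY
go(g,.0872,rate=.1); env.pause(.25); print(env.sense()["ee_pos"],g)
effector.release(); go(g,.17)
env.movel([*(g-.0*BX),.22],rate=.3)
s=env.sense(); im,P=cloud("wrist"); save("w9",cv2.resize(im,(784,588)))
q=P[...,:2]-BC; bx=q@BX; by=q@BY
for n,c in (("brick",.04),("arch",-.04)):
    m=(abs(bx)<.035)&(abs(by-c)<.012)&(P[...,2]<.12); print(n,m.sum(),np.percentile(P[m][:,2],[2,50,98]))
    m=(abs(bx)<.04)&(abs(by-c)<.015)&(P[...,2]<.12);A=np.c_[bx[m],by[m],np.ones(m.sum())]; print("plane",np.linalg.lstsq(A,P[m][:,2],rcond=None)[0])
k=(abs(P[...,2]-.084)<.006)&(by>.06)&(by<.14)&(abs(bx)<.11); print("batten",cv2.minAreaRect((np.c_[bx[k],by[k]]*1000).astype(np.float32)),np.median(P[k][:,2]))
print(s["t"])
```

```text
[0.5837 0.1424 0.0641] [0.5834 0.1425]
brick 1329 [0.0623 0.0639 0.0653]
plane [0.0008 0.0015 0.0638]
arch 1266 [0.0622 0.0637 0.0653]
plane [-0.0035 -0.0979  0.0594]
batten ((7.6255950927734375, 95.52941131591797), (169.3643035888672, 24.99346923828125), 1.0427619218826294) 0.08360276554022467
34.75
```

View pics/w9.png

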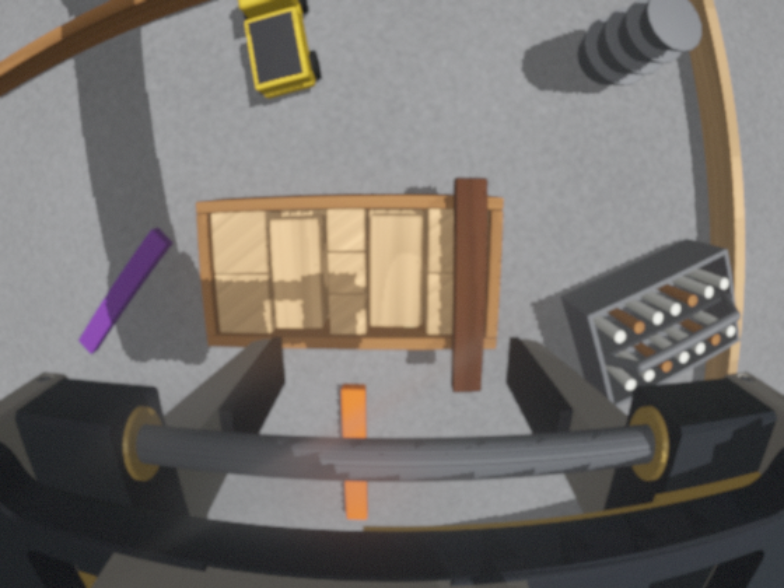

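Both blocks are seated flat with tops at 64 mm: arch at (298,272), brick at (397,270). The batten hasn't moved, at (470,280). Next is the slide.

Run:
```python
from h import *
np.set_printoptions(precision=4,suppress=True)
b0=BC+.0076*BX+.0955*BY; b1=BC+.0076*BX-.1005*BY
go(b0,.11,BA+np.radians(1.04)); go(b0,.0725,rate=.1); env.pause(.2)
f0=env.sense()["wrist_force"]; effector.grasp(10); s=env.sense(); print(s["ee_pos"],s["gripper_width"],s["wrist_force"]-f0)
if .02<s["gripper_width"]<.03:
    go(b0,.0715,rate=.02); print(env.sense()["wrist_force"]-f0)
    for t in (.25,.5,.75,1):
        go(b0+t*(b1-b0),.0715,BA,rate=.07); s=env.sense(); print(s["ee_pos"],s["wrist_force"]-f0,s["gripper_width"])
    env.pause(.2); effector.release(); go(b1,.2)
    im,P=cloud("wrist"); save("w10",cv2.resize(im,(784,588)))
    q=P[...,:2]-BC; bx=q@BX; by=q@BY
    k=(abs(P[...,2]-.084)<.006)&(by<-.06)&(by>-.14)&(abs(bx)<.11); print("batten",cv2.minAreaRect((np.c_[bx[k],by[k]]*1000).astype(np.float32)),np.median(P[k][:,2]))
    for n,c in (("brick",.04),("arch",-.04)):
        m=(abs(bx)<.035)&(abs(by-c)<.012)&(P[...,2]<.12); print(n,np.percentile(P[m][:,2],[2,50,98]))
print(env.sense()["t"])
```

```text
[0.5998 0.1961 0.049 ] 0.02376666058493839 [ 0.9666  0.5979 -0.1253]
[-1.9866 -0.81    6.0776]
[0.5926 0.1469 0.0489] [0.5919 0.7957 6.0959] 0.02364527315762218
[0.5847 0.0986 0.0489] [-0.0969  0.7086  7.4868] 0.023879694383357082
[0.5769 0.0503 0.0489] [-0.1527  1.9339  7.3955] 0.02395359914789288
[0.569  0.002  0.0489] [0.9974 0.9392 6.604 ] 0.023757214773818012
batten ((8.859596252441406, -101.87815856933594), (24.30643081665039, 169.3071746826172), 89.87328338623047) 0.08365644074703622
brick [0.0623 0.0637 0.0651]
arch [0.0622 0.0637 0.0652]
42.9333
```

```bash
python3 -c "
from h import *
print(workorder.finish_job())"
```

```text
the job is handed in; nothing more can be done
None
```

The job is handed in at about 43 s of the 67 s: the arch is in the right gap and the brick in the left, both with tops 4 mm below the rim, and the batten was slid under light down-pressure to the right end of the box, where it lies flat on the rim; the brick was dropped about 3 cm into its gap to keep the opening fingers off the batten, and the first two arch grasps closed on air because the fingers end about 24 mm short of the stated TCP.

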